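# Make up two exhaust kits from loose bench stock

## Task

Make up the two exhaust kits. The blue tray is the front-pipe kit: the flanged pipe stub lies in its large bay, and the steel reducer and the sensor boss go in its small bays, one in each; the red tray is the tail-pipe kit: the oval two-bolt flange lies flat in its large bay and the black slip sleeve stands in either small bay. Set every part down inside its bay on the tray floor, the same way up as it lies now, and leave the two rusty spares where they are.

Things in the scene. Friction and masses are not known exactly. Their poses are not given: they have to be found in the camera images.
- tray_blue: Blue sheet-steel kit tray, fixed: 209 (x) by 177 (y) mm; walls and dividers 12 high, they and the floor 3 thick. Origin: centre of its underside, on the bench. Large bay at its +x end, 116 (x) by 171 (y) inside, centre x = +43.5, y = 0; two small bays at its -x end, 84 by 84 inside, centres x = -59.5, y = +43.5 and -43.5 mm. White card on the outside of its -x end.
- tray_red: Red sheet-steel kit tray, fixed: 209 (x) by 177 (y) mm; walls and dividers 12 high, they and the floor 3 thick. Origin: centre of its underside, on the bench. Large bay at its +x end, 116 (x) by 171 (y) inside, centre x = +43.5, y = 0; two small bays at its -x end, 84 by 84 inside, centres x = -59.5, y = +43.5 and -43.5 mm. White card on the outside of its -x end.
- stub_mid (a point): Flanged pipe stub, bright steel, about 350 g: a three-lobed flat flange 10 mm thick (three bolt holes, lobes reach 45 mm from the axis) with an upright pipe 45 mm in diameter, wall 2.5 mm, welded on top; 60 mm high in all. Loose, starts upright on the bench, its z up; this point is on its axis, half-way up. Grip the pipe across its diameter.
- oval_mid (a point): Oval two-bolt flange, light grey metal, about 250 g, lying flat: 90 mm long along its x, 54 mm wide along its y (short parallel flats at the middle), 12 mm thick, a 41 mm bore in the middle and a bolt hole at each end. Loose, starts upright on the bench, its z up; this point is on its axis, half-way up. Grip it across the 54 mm width (along its y).
- cone_mid (a point): Reducer, bright steel tube piece, about 160 g, 60 mm high, open at both ends, wall 2.5 mm: a foot 54 mm in diameter up to 12 mm, tapering to a straight neck 42 mm in diameter from 26 mm up to the top. Loose, starts upright on the bench, its z up; this point is on its axis, half-way up. Grip the neck, 0 to 25 mm above this point.
- sleeve_mid (a point): Slip sleeve, black coated plain tube, about 140 g, 46 mm in diameter, 50 mm high, wall 3 mm, open at both ends. Loose, starts upright on the bench, its z up; this point is on its axis, half-way up. 
- boss_mid (a point): Sensor boss with its blanking plug, about 130 g: a bright steel round body 32 mm in diameter and 22 mm high, topped by a brass collar and a brass hexagon (23 mm over its corners); 34 mm high in all. Loose, starts upright on the bench, its z up; this point is on its axis, half-way up. Best gripped on the upper part of the round body.
- offcut_mid (a point): Spare, to be left alone: rusty brown pipe offcut, 57 mm in diameter, 55 mm high, wall 3 mm. Loose, starts upright on the bench, its z up; this point is on its axis, half-way up. 
- square_mid (a point): Spare, to be left alone: rusty brown square flange, 70 by 70 mm, 10 mm thick, with a 40 mm bore and four bolt holes, lying flat. Loose, starts upright on the bench, its z up; this point is on its axis, half-way up. 
Mind the look-alikes: they are no part of the job. Leave any green or turquoise look-alike of the part that bears stub_mid alone.

How it is judged (in metres and radians):
At the end, for the whole second after the job is handed in: Blue tray: stub in the large bay, reducer and boss in the small bays, one in each. Red tray: oval flange in the large bay, sleeve in a small bay. Each inside its walls, on the floor (height within 4 mm), upright (0.12 rad), released, at rest; both rusty spares within 30 mm of their starts (x of stub_mid in the frame of tray_blue between 0.0135 and 0.0735 m and y of stub_mid in the frame of tray_blue between -0.0575 and 0.0575 m and z of stub_mid in the frame of tray_blue between 0.029 and 0.037 m and x of oval_mid in the frame of tray_red between 0.0095 and 0.0775 m and y of oval_mid in the frame of tray_red between -0.0615 and 0.0615 m and z of oval_mid in the frame of tray_red between 0.005 and 0.013 m and (((x of cone_mid in the frame of tray_blue between -0.0775 and -0.0415 m and y of cone_mid in the frame of tray_blue between 0.0255 and 0.0615 m and z of cone_mid in the frame of tray_blue between 0.029 and 0.037 m) and (x of boss_mid in the frame of tray_blue between -0.0885 and -0.0305 m and y of boss_mid in the frame of tray_blue between -0.0725 and -0.0145 m and z of boss_mid in the frame of tray_blue between 0.016 and 0.024 m)) or ((x of cone_mid in the frame of tray_blue between -0.0775 and -0.0415 m and y of cone_mid in the frame of tray_blue between -0.0615 and -0.0255 m and z of cone_mid in the frame of tray_blue between 0.029 and 0.037 m) and (x of boss_mid in the frame of tray_blue between -0.0885 and -0.0305 m and y of boss_mid in the frame of tray_blue between 0.0145 and 0.0725 m and z of boss_mid in the frame of tray_blue between 0.016 and 0.024 m))) and ((x of sleeve_mid in the frame of tray_red between -0.0815 and -0.0375 m and y of sleeve_mid in the frame of tray_red between 0.0215 and 0.0655 m and z of sleeve_mid in the frame of tray_red between 0.024 and 0.032 m) or (x of sleeve_mid in the frame of tray_red between -0.0815 and -0.0375 m and y of sleeve_mid in the frame of tray_red between -0.0655 and -0.0215 m and z of sleeve_mid in the frame of tray_red between 0.024 and 0.032 m)) and angle between each of stub_mid, oval_mid, cone_mid, sleeve_mid, boss_mid's own z axis and vertical below 0.12 rad and linear speed of each of stub, oval, cone, sleeve, boss below 0.02 m/s and angular speed of each of stub, oval, cone, sleeve, boss below 0.3 rad/s and not (distance of offcut_mid from where it was at the start of the episode above 0.03 m) and not (distance of square_mid from where it was at the start of the episode above 0.03 m)); the robot touches nothing.
It fails at once if the rusty pipe offcut is moved by more than 30 mm (distance of offcut_mid from where it was at the start of the episode above 0.03 m).
It fails at once if the rusty square flange is moved by more than 30 mm (distance of square_mid from where it was at the start of the episode above 0.03 m).
It also fails if it takes over 118 s, if anything falls off the work surface, if the arm or the gripper's body presses on something with over 40 N, if the wrist force passes 120 N, or if a joint passes its speed limit or range.

## Robot

A 6-joint arm with a two-finger parallel gripper is mounted at the origin on the work surface. World frame = base frame: x ahead of the robot, y to its left, z up, the work surface at z = 0. Lengths are in mm, angles in rad, forces in N, time in s.
With the tool pointing down it reaches from about 350 to 775 mm from the base axis. Payload 5.5 kg.
Tool frame: the origin (TCP) lies midway between the tips of the shut fingers; the grasp point (between the pads) lies 19 mm behind it; x points along the fingers, y is the direction in which the jaws open and shut, and the axes are right-handed (so a half turn about x gives the same grasp; the last joint's range is limited). The gripper opens to 85 mm and grips with 20 to 120 N. Pads are 22 mm wide; open, the fingers measure 114 mm over their backs; the gripper's body (76 mm by 85 mm) begins 54 mm behind the grasp point. The pads swing forward as they close: fully open they stand 13 mm farther back than shut.
Start: joints at [1.039, 0.313, 0.046, 1.304, 0, 1.431], TCP at [219.593, 531.461, 231.323] pointing down, gripper open.
Joint ranges: [-2.76, 2.76], [-0.86, 1.69], [-1.03, 1.26], [-2.2, 2.34], [-1.47, 1.5], [-3.14, 3.14]. Speed limits (rad/s): [2.57, 2.57, 3.14, 3.14, 3.14, 3.14].

## Interface

Orientations are given as a unit quaternion [w, x, y, z].
In Python, from cell import env, get_image gives the robot as it stands. The module is installed in compiled form; this text tells all that it offers. Calls block until the motion is done:
- env.move_to(position, orientation): joint-space move of the TCP to a pose.
- env.move_l(position, velocity=150, attitude=None, f_stop=None): straight line of the TCP; attitude=None keeps the orientation; velocity is the mean speed in mm/s. With f_stop (N) it stops when the force on the tool has changed by that much, and returns True; else False.
- env.movej(angles): joint-space move.
- env.command_gripper(opening, grip_force=None): finger opening in mm; grip_force is the grip in N (None keeps the last); returns when the fingers have stopped.
- env.sleep(seconds).
- env.solve_ik(position, orientation): joint angles nearest the present ones, or None.
- get_image(name): name is "side" or "top"; returns a dict with "pixels" (420x560x3 uint8, blue, green, red), "z_map" (420x560 float32, mm along the optical axis (not along the pixel's ray), 0 where there is no reading), "K" (3x3 intrinsics, pixels), "D" ([k1, k2, p1, p2, k3] as OpenCV has them; the pictures are not rectified), "extrinsics" (4x4, takes a point from world to camera coordinates). Camera axes: x right, y up, looking along -z (the intrinsics and any distortion apply to the point x, -y, -z); pixel columns grow to the right and rows downward; lengths in mm; the calibration is good to about 2 mm. A picture is of the moment at which its call begins.
A pose or a line that the arm cannot do raises env.IKError and nothing moves.
- env.job_done(): hands the job in, once; it reports no verdict.
Readings, each from a call of its own:
- env.read_time_s(): time.
- env.read_q(): joint angles.
- env.read_qd(): joint speeds.
- env.read_effort(): joint torques, N m.
- env.read_tcp_pos(): TCP position.
- env.read_eef_rot(): TCP orientation.
- env.read_wrist_force(): force on the tool from outside, world axes, zero at the start.
- env.read_ft_torque(): the same for the moment, N m.
- env.read_gripper_width(): finger opening in mm.
Only numpy, scipy, OpenCV 4.12 (cv2) and the standard library are available. Lean on these libraries where they do the work, as an engineer would, in place of code of your own. Each camera call takes 0.05 s, during which the arm holds its last target. There are 200 camera calls.

## Working session

There is one attempt and no reset: what is moved stays moved. The work goes in short steps, each a Python script; the robot and the scene stay as the last script left them, time stands still between calls to the robot, and variables do not carry over. Pictures are saved under pics/ and viewed, about 12 in all and at most 16, crops included, and the job is handed in when it is done.

```bash
mkdir -p pics; ls
python3 - <<'E'
from cell import env,get_image
import cv2,numpy as np
for n in ("top","side"):
    g=get_image(n); cv2.imwrite(f"pics/{n}0.png",g["pixels"])
    np.savez(f"pics/{n}0.npz",**g)
    print(n,g["K"],g["D"],g["extrinsics"].round(3))
    z=g["z_map"];print(z.min(),z.max(),(z==0).mean())
print(env.read_eef_rot(),env.read_time_s())
E
```

```text
pics
top [[457.97127898   0.         278.52391356]
 [  0.         457.97127898 204.68764253]
 [  0.           0.           1.        ]] [-0.06243028  0.          0.          0.          0.        ] [[ 2.800000e-02 -9.990000e-01  1.900000e-02 -3.283900e+01]
 [ 9.900000e-01  3.100000e-02  1.350000e-01 -5.260000e+02]
 [-1.350000e-01  1.500000e-02  9.910000e-01 -1.308193e+03]
 [ 0.000000e+00  0.000000e+00  0.000000e+00  1.000000e+00]]
0.0 2313.4175 0.003975340136054422
side [[386.01808382   0.         274.85342472]
 [  0.         386.01808382 207.96619118]
 [  0.           0.           1.        ]] [-0.05767272  0.          0.          0.          0.        ] [[ 9.59000e-01 -2.82000e-01 -2.00000e-03 -4.83563e+02]
 [ 1.89000e-01  6.39000e-01  7.46000e-01 -1.32470e+02]
 [-2.09000e-01 -7.16000e-01  6.66000e-01 -8.46453e+02]
 [ 0.00000e+00  0.00000e+00  0.00000e+00  1.00000e+00]]
0.0 2959.5217 0.0039880952380952385
[ 0.69338243  0.1370966   0.69377932 -0.13818677] 0.1
```

View pics/top0.png

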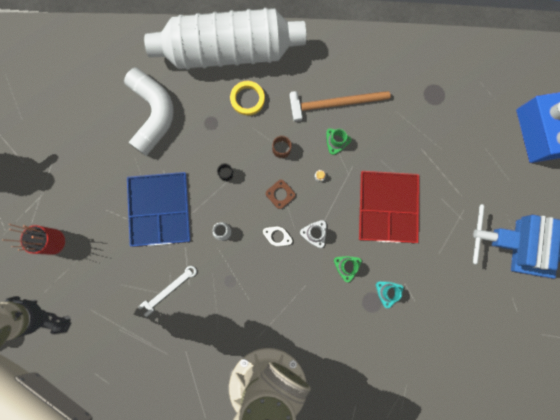

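View pics/side0.png

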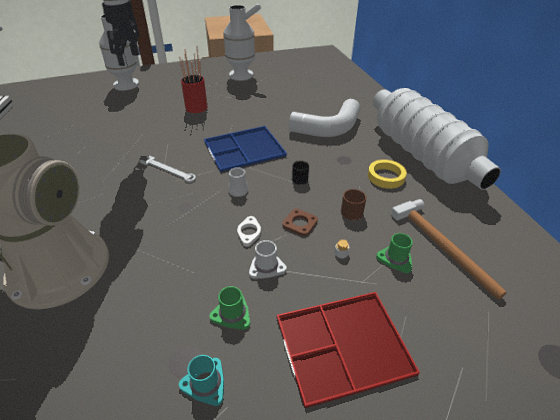

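The top view shows the stub at (315,233), oval (278,237), reducer (221,231), sleeve (225,172), boss (320,175), offcut (282,147), square (280,194), blue tray (159,210) and red tray (389,207). The look-alikes are green and turquoise. Next I'll measure with depth and ray casting.

```bash
cat > vis.py <<'E'
import cv2,numpy as np
def rays(g,uv):
    n=cv2.undistortPoints(np.asarray(uv,float).reshape(-1,1,2),g["K"],np.asarray(g["D"],float)).reshape(-1,2)
    return np.c_[n[:,0],-n[:,1],-np.ones(len(n))]
def toworld(g,uv,z):            # z: optical-axis depth per point
    E=g["extrinsics"]; return (rays(g,uv)*np.asarray(z).reshape(-1,1)-E[:3,3])@E[:3,:3]
def onplane(g,uv,h):
    E=g["extrinsics"]; c=-E[:3,:3].T@E[:3,3]; d=rays(g,uv)@E[:3,:3]
    return (c+d*((h-c[2])/d[:,2])[:,None])[:,:2]
def cloud(g):
    H,W=g["z_map"].shape; u,v=np.meshgrid(np.arange(W),np.arange(H))
    return toworld(g,np.c_[u.ravel(),v.ravel()],g["z_map"].ravel()).reshape(H,W,3)
def topix(g,P):
    E=g["extrinsics"]; p=np.asarray(P,float).reshape(-1,3)@E[:3,:3].T+E[:3,3]
    return cv2.projectPoints(p*[1,-1,-1],np.zeros(3),np.zeros(3),g["K"],np.asarray(g["D"],float))[0].reshape(-1,2)
def circ(p):                    # algebraic circle fit
    a=np.linalg.lstsq(np.c_[2*p,np.ones(len(p))],(p**2).sum(1),rcond=None)[0]
    return a[:2],np.sqrt(a[2]+a[:2]@a[:2])
E
python3 - <<'E'
from vis import *
seeds=dict(stub=(315,233,60),oval=(278,237,12),cone=(221,231,60),sleeve=(225,172,50),boss=(320,175,34),offcut=(282,147,55),square=(280,194,10))
gt=dict(np.load("pics/top0.npz")); gs=dict(np.load("pics/side0.npz"))
C={"top":cloud(gt),"side":cloud(gs)}
for n in C: 
    c=C[n]; m=(abs(c[...,0]-450)<150)&(abs(c[...,1])<250); print(n,"bench z med",np.median(c[m][:,2]), "std", c[m&(abs(c[...,2])<5)][:,2].std())
for k,(u,v,h) in seeds.items():
    s0=onplane(gt,[(u,v)],h)[0]
    print(k,"seed",s0.round(0))
    for n,g in (("top",gt),("side",gs)):
        c=C[n]; d=np.hypot(c[...,0]-s0[0],c[...,1]-s0[1])<52
        m=d&(c[...,2]>5); t=d&(abs(c[...,2]-h)<4)
        if k=="oval" or k=="square": t=m
        P=c[t][:,:2]; 
        if len(P)<4: print(n,"few",len(P));continue
        r=cv2.minAreaRect(P.astype(np.float32)); 
        print("  ",n,m.sum(),t.sum(),"zmax",c[m][:,2].max().round(1),"mid-bbox",((P.min(0)+P.max(0))/2).round(1),"size",np.ptp(P,axis=0).round(1),"rect",np.round(r[0],1),np.round(r[1],1),round(r[2],1),"circ",circ(P)[0].round(1),round(circ(P)[1],1))
# trays
for n,g in (("top",gt),("side",gs)):
    hsv=cv2.cvtColor(g["pixels"],cv2.COLOR_BGR2HSV); c=C[n]
    for name,y0,hh in (("blue",290,[(105,130)]),("red",-350,[(0,8),(172,180)])):
        m=sum((cv2.inRange(hsv,(a,120,40),(b,255,255)) for a,b in hh)); m=(m>0)&(abs(c[...,2]-6)<14)&(np.hypot(c[...,0]-500,c[...,1]-y0)<260)
        nn,l,s,ce=cv2.connectedComponentsWithStats(m.astype(np.uint8)); i=1+np.argmax(s[1:,4])
        cs,_=cv2.findContours((l==i).astype(np.uint8),cv2.RETR_EXTERNAL,cv2.CHAIN_APPROX_NONE)
        r=cv2.minAreaRect(onplane(g,cs[0].reshape(-1,2),12).astype(np.float32))
        print(name,n,s[i],np.round(r[0],1),np.round(r[1],1),round(r[2],2))
im=gt["pixels"][110:290,110:440]
cv2.imwrite("pics/crop0.png",cv2.resize(im,None,fx=2.4,fy=2.4,interpolation=cv2.INTER_CUBIC))
E
```

```text
top bench z med 0.33396445763603794 std 2.355687851712391
side bench z med 1.9152923623401303 std 1.2497022187167297
stub seed [ 445. -124.]
   top 354 40 zmax 64.3 mid-bbox [ 449.2 -128. ] size [43.2 43.3] rect [ 449.6 -129.4] [42.7 43.2] 43.4 circ [ 448.9 -128.2] 21.1
   side 916 116 zmax 63.8 mid-bbox [ 445.4 -126.5] size [44.1 44.2] rect [ 445.5 -126.2] [44.1 42.1] 74.3 circ [ 445.6 -126.4] 21.1
oval seed [433. -19.]
   top 254 254 zmax 20.3 mid-bbox [433.9 -20.3] size [90.2 98.2] rect [434.1 -20.4] [89.4 98.2] 1.5 circ [435.4 -15.9] 31.1
   side 360 360 zmax 17.1 mid-bbox [437.1 -13.7] size [92.9 84. ] rect [430.9  -9.4] [81.8 69. ] 37.7 circ [433.4 -15.6] 29.7
cone seed [443. 145.]
   top 185 35 zmax 66.5 mid-bbox [446.8 149.7] size [37.7 37.8] rect [446.7 149.7] [37.7 37.7] 0.8 circ [446.7 149.7] 19.3
   side 436 68 zmax 63.7 mid-bbox [443.3 150.3] size [41.1 41.3] rect [443.9 150.3] [40.8 39.4] 78.2 circ [442.9 150.5] 19.2
sleeve seed [617. 142.]
   top 166 46 zmax 55.3 mid-bbox [621.7 145.7] size [44.6 42. ] rect [621.5 145.5] [44.1 41.7] 4.2 circ [621.8 145.2] 21.3
   side 
[... 528 characters left out ...]
3.9 -20.5] 26.8
   side 598 108 zmax 58.4 mid-bbox [701.3 -20.8] size [56.3 57.4] rect [699.9 -19.6] [55.8 54. ] 63.3 circ [700.4 -19.9] 26.4
square seed [563. -21.]
   top 366 366 zmax 17.5 mid-bbox [562. -21.] size [93.3 89.9] rect [561.1 -19.7] [86.2 93.8] 75.7 circ [564.3 -21.1] 31.9
   side 503 503 zmax 15.6 mid-bbox [561.5 -18.1] size [89.1 90.6] rect [562.  -18.9] [72.2 72.4] 43.8 circ [560.5 -19.7] 31.9
blue top [ 128  173   62   73 3993] [506.4 342. ] [206.4 177. ] 6.64
red top [ 359  171   60   72 4036] [ 535.4 -350.1] [179.7 210. ] 88.72
blue side [ 204  126   82   46 2234] [505.2 339.1] [210.8 188.6] 6.82
red side [  277   292   143   116 10444] [ 533.  -350.1] [181.4 211.5] 88.4
```

View pics/crop0.png

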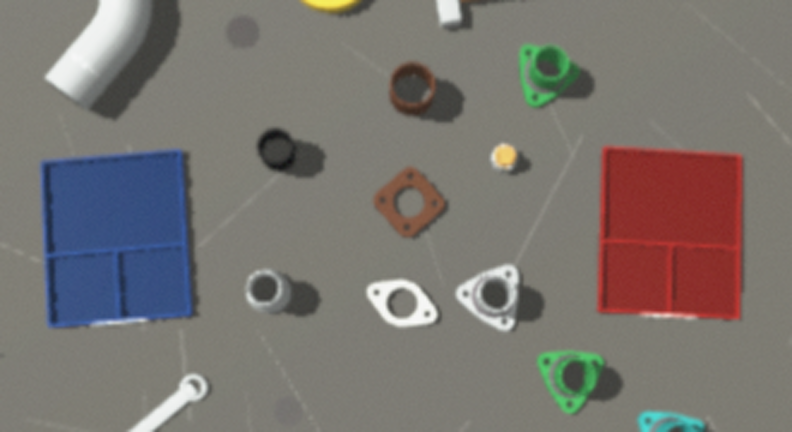

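```bash
cat > rob.py <<'E'
import numpy as np
from scipy.spatial.transform import Rotation as R
from cell import env
BLUE=(506,341,np.radians(6.7)); RED=(534.2,-350.1,np.radians(-1.4))
def bay(t,x,y):
    c,s=np.cos(t[2]),np.sin(t[2]); return np.array([t[0]+c*x-s*y,t[1]+s*x+c*y])
def quat(a):                     # tool down, jaws along world angle a
    y=np.array([np.cos(a),np.sin(a),0]); x=np.array([0,0,-1.])
    return R.from_matrix(np.c_[x,y,np.cross(x,y)]).as_quat(scalar_first=True)
def go(xy,z,a):                  # joint move, the closer of the two equal wrist rolls
    best=None
    for k in (0,np.pi):
        q=env.solve_ik([*xy,z],quat(a+k))
        if q is not None:
            d=np.abs(np.array(q)-env.read_q()).max()
            if best is None or d<best[0]: best=(d,k)
    env.move_to([*xy,z],quat(a+best[1]))
def pick(xy,z,a,opening,clear=180,force=50):
    env.command_gripper(opening,force); go(xy,clear,a)
    env.move_l([*xy,z],150); env.command_gripper(0,force); w=env.read_gripper_width()
    env.move_l([*xy,clear],200); print("pick width",round(w,1),"after lift",round(env.read_gripper_width(),1),"F",np.round(env.read_wrist_force(),1),"t",round(env.read_time_s(),1)); return w
def place(xy,z,a,release,clear=180,f=6):   # z: TCP height expected at contact
    go(xy,clear,a); env.move_l([*xy,z+12],180)
    hit=env.move_l([*xy,z-6],25,f_stop=f); zt=env.read_tcp_pos()[2]
    env.command_gripper(release); env.move_l([*xy,clear],200)
    print("place hit",hit,"z",round(zt,1),"expected",z,"t",round(env.read_time_s(),1))
E
python3 - <<'E'
from vis import *
for n in("top","side"):
    g=dict(np.load(f"pics/{n}0.npz")); c=cloud(g); m=(g["pixels"].min(2)>140)&(np.hypot(c[...,0]-434,c[...,1]+17)<62)
    nn,l,s,ce=cv2.connectedComponentsWithStats(m.astype(np.uint8)); i=1+np.argmax(s[1:,4])
    cs,_=cv2.findContours((l==i).astype(np.uint8),cv2.RETR_EXTERNAL,cv2.CHAIN_APPROX_NONE)
    P=onplane(g,cs[0].reshape(-1,2),12).astype(np.float32); print(n,s[i],cv2.minAreaRect(P),cv2.minEnclosingCircle(P),np.median(c[l==i][:,2]))
    far=max(((np.linalg.norm(p-q),p,q) for p in P for q in P),key=lambda t:t[0]); d=far[1]-far[2]; print(far,np.degrees(np.arctan2(d[1],d[0]))%180)
E
python3 - <<'E'
from rob import *
p=pick((447.3,-127.2),22,np.pi/2,70)
E
python3 - <<'E'
from cell import get_image; import cv2
cv2.imwrite("pics/s1.png",cv2.resize(get_image("side")["pixels"][120:330,150:430],None,fx=2.5,fy=2.5))
E
```

```text
top [262 226  30  21 338] ((437.1652526855469, -14.837257385253906), (83.64765930175781, 59.70999526977539), 40.203365325927734) ((436.3088684082031, -14.244523048400879), 46.459007263183594) 9.553087622156244
(np.float32(92.917816), array([452.80527 ,  29.187021], dtype=float32), array([419.81247 , -57.676067], dtype=float32)) 69.20196
side [237 216  24  28 312] ((435.3274841308594, -12.77334976196289), (56.6331787109375, 84.53240203857422), 6.809101581573486) ((436.9609375, -14.509681701660156), 45.86183166503906) 13.514160448717114
(np.float32(91.72306), array([418.4018 , -56.44844], dtype=float32), array([455.7771  ,  27.314362], dtype=float32)) 65.95338
pick width 43.1 after lift 43.6 F [-0.1  0.6 -3.4] t 5.4
```

View pics/s1.png

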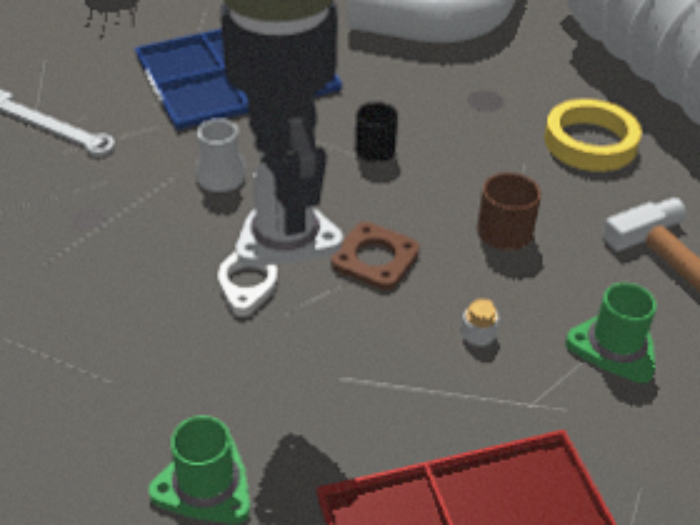

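The stub is held upright in the jaws. I'll place it, then do the reducer and the sleeve.

```bash
python3 - <<'E'
from rob import *
b=BLUE[2]
place(bay(BLUE,43.5,0),25,b+np.pi/2,62)
w=pick((444.9,150),27,np.pi/2,68)
place(bay(BLUE,-59.5,-43.5),30,b+np.pi/2,56)
w=pick((620,145.6),17,np.pi/2,70)
place(bay(RED,-59.5,43.5),20,RED[2]+np.pi/2,58)
E
python3 - <<'E'
from cell import get_image; import cv2,numpy as np
g=get_image("top"); np.savez("pics/top1.npz",**g); cv2.imwrite("pics/t1.png",cv2.resize(g["pixels"][110:320,110:440],None,fx=2.4,fy=2.4))
E
```

```text
place hit True z 26.1 expected 25 t 10.2
pick width 40.6 after lift 40.2 F [-0.3  1.8 -2.3] t 13.7
place hit True z 31.1 expected 30 t 17.0
pick width 45.3 after lift 45.3 F [-0.5  0.  -1.6] t 20.7
place hit True z 21.4 expected 20 t 25.1
```

View pics/t1.png

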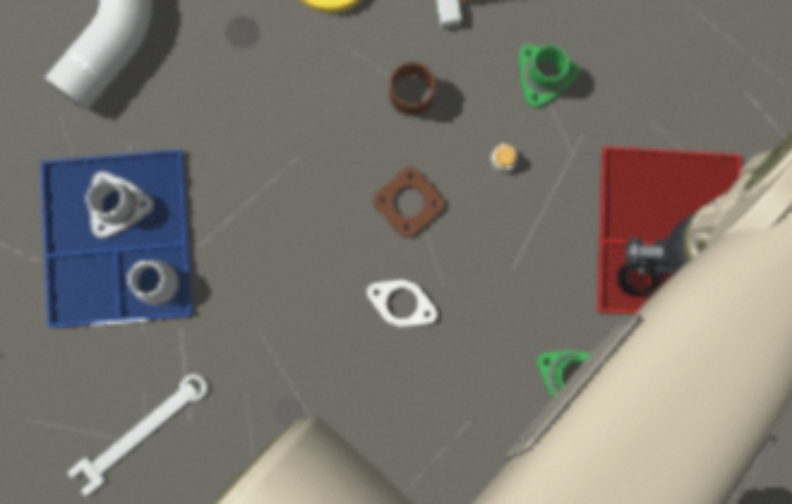

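Stub and reducer sit centred in their bays and the sleeve is in red's left small bay. Next I'll touch the bench at two openings to learn the fingertip height for the low parts.

Run:
```python
from rob import *
Z={}
env.command_gripper(54,50); go((470,90),60,np.pi/2)
for w in (54,32):
    env.command_gripper(w); env.move_l([470,90,12],150)
    print(w,env.move_l([470,90,-16],20,f_stop=3),Z.setdefault(w,env.read_tcp_pos()[2])); env.move_l([470,90,40],150)
print(env.read_time_s())
```

```text
54 True -3.7592700922691735
32 True -0.5936745140530698
30.7583
```

```bash
python3 - <<'E'
from rob import *
w=pick((621.3,-138.4),6.5,np.pi/2,50)
if 28<w<36: place(bay(BLUE,-59.5,43.5),9.5,BLUE[2],42)
a=np.radians(67.5-90)
w=pick((436.5,-14.4),-1.2,a,66,clear=120)
print(env.read_tcp_pos())
E
python3 - <<'E'
from cell import get_image; import cv2,numpy as np
g=get_image("side"); cv2.imwrite("pics/s2.png",cv2.resize(g["pixels"][100:330,150:430],None,fx=2.5,fy=2.5))
E
```

```text
pick width 29.9 after lift 29.5 F [ 0.3  0.6 -1.8] t 34.9
place hit True z 10.9 expected 9.5 t 39.7
pick width 51.7 after lift 52.2 F [ 0.6  1.  -1.8] t 43.5
[435.86450844 -14.30284444 119.29800687]
```

View pics/s2.png

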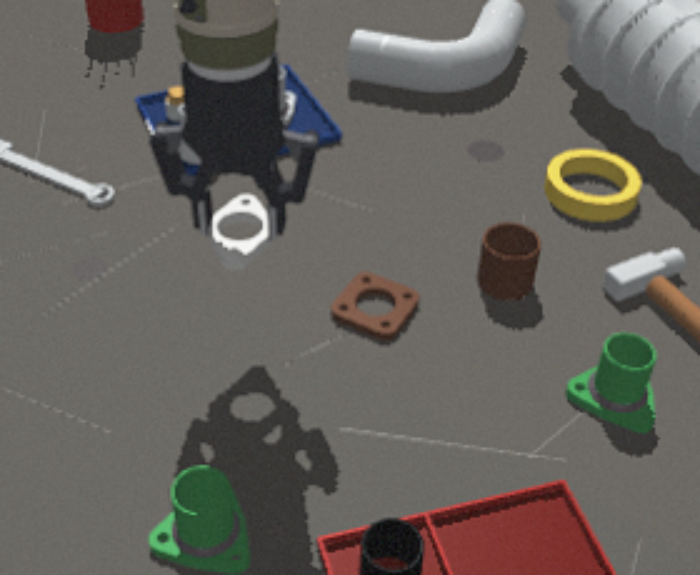

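The oval is gripped level across its width. Now I'll place it.

```bash
python3 - <<'E'
from rob import *
place(bay(RED,43.5,0),1.8,RED[2]+np.pi/2,64)
env.movej([1.039,0.313,0.046,1.304,0,1.431]); print(env.read_time_s(),env.read_wrist_force())
E
python3 - <<'E'
from cell import get_image; from vis import *
from rob import BLUE,RED
G={n:get_image(n) for n in("top","side")}
cv2.imwrite("pics/t3.png",cv2.resize(G["top"]["pixels"][110:320,110:440],None,fx=2.4,fy=2.4))
s=G["side"]["pixels"]; cv2.imwrite("pics/s3.png",cv2.resize(s[110:410,150:430],None,fx=2,fy=2))
for n,t,b,h in (("stub",BLUE,(43.5,0),63),("cone",BLUE,(-59.5,-43.5),63),("boss",BLUE,(-59.5,43.5),37),("sleeve",RED,(-59.5,43.5),53),("oval",RED,(43.5,0),15)):
    cs,sn=np.cos(t[2]),np.sin(t[2])
    for k,g in G.items():
        c=cloud(g); d=c[...,:2]-np.array(t[:2]); l=np.dstack([d[...,0]*cs+d[...,1]*sn,-d[...,0]*sn+d[...,1]*cs])-np.array(b)
        m=(np.hypot(l[...,0],l[...,1])<(45 if n!="oval" else 52))&(abs(c[...,2]-h)<5)
        if n=="oval": m&=g["pixels"].min(2)>120
        P=l[m]; print(n,k,m.sum(),"offset from bay centre",((P.min(0)+P.max(0))/2).round(1),"size",np.ptp(P,axis=0).round(1),"top z",np.median(c[m][:,2]).round(1),"want",h)
E
```

```text
place hit True z 3.2 expected 1.8 t 47.8
51.1417 [-0.05460862  0.50730299  0.22370671]
stub top 45 offset from bay centre [-0.3 -3.3] size [42.3 43.5] top z 61.9 want 63
stub side 57 offset from bay centre [-3.2  0.7] size [43.7 45.5] top z 62.0 want 63
cone top 36 offset from bay centre [ 0.9 -0.9] size [40.6 38.4] top z 61.4 want 63
cone side 61 offset from bay centre [-2.8  0.3] size [41.6 44.9] top z 61.5 want 63
boss top 45 offset from bay centre [-0.5 -2.9] size [21.6 24.7] top z 36.7 want 37
boss side 33 offset from bay centre [ 0.2 -1.8] size [19.9 23. ] top z 36.4 want 37
sleeve top 56 offset from bay centre [ 1.3 -1.5] size [41.8 44.6] top z 51.9 want 53
sleeve side 177 offset from bay centre [-2.2  0.3] size [45.3 45.7] top z 52.9 want 53
oval top 202 offset from bay centre [ 0.3 -0.9] size [89.1 52.1] top z 14.8 want 15
oval side 551 offset from bay centre [-2.2  0.7] size [89.9 54.7] top z 15.8 want 15
```

View pics/t3.png

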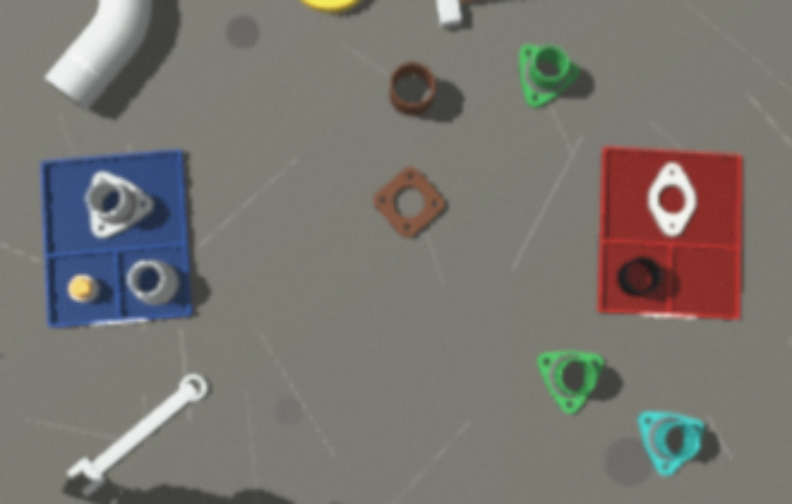

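View pics/s3.png

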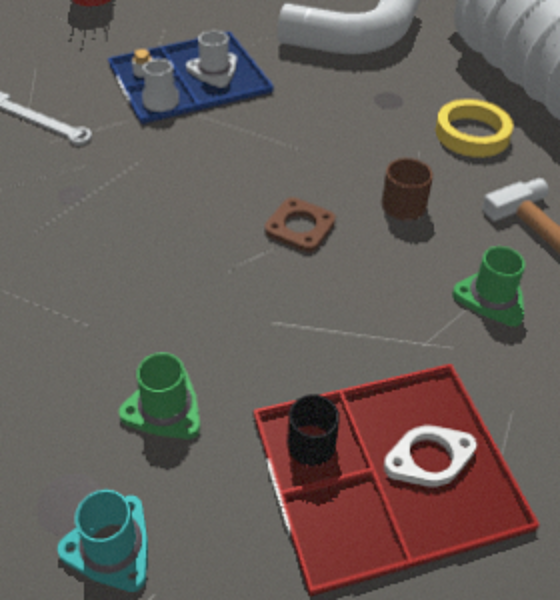

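Both views show all five parts upright on their bay floors and near the bay centres, with the spares and look-alikes where they started.

```bash
python3 -c "
from cell import env
env.job_done(); print(env.read_time_s())"
```

```text
the job is handed in; nothing more can be done
the job is handed in; nothing more can be done
```

Both kits are made up and the job is handed in. The last clock reading before hand-in was about 51 s of the 118 s allowed.

- **Blue tray:** the stub is in the large bay, with the reducer and the boss in one small bay each.
- **Red tray:** the oval flange lies flat in the large bay, and the sleeve stands in the small bay on its +y side.

**Last checks:** in both cameras all five parts stand upright, within about 3.5 mm of their bay centres. Their tops measure within 2 mm of the expected height on the tray floor. The arm was parked clear, with almost no force at the wrist. By eye, the rusty spares and the green and turquoise look-alikes had not moved; I did not measure them again.

**Disagreements:** the two cameras differ by 1–4 mm on most of the parts, roughly what their stated calibration allows. At placing, contact came 1.1–1.4 mm higher than I had calculated, within the 4 mm height tolerance. No check failed.

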